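# Free a jammed die ring from the spring clamp

## Task

A die ring is jammed between the jaws of the spring clamp on the bench. Slide the thumb latch so that the guard springs open, pick up the wooden block and knock the ring sideways with it, out of the jaws into the open bay (do not touch the ring with the gripper while it is still in the jaws), then lay the block flat on the bare bench top, lift the ring out of the bay and set it down flat, without dropping it, on the middle of the plywood board. Do not disturb the matchbox or the stepped white kettle lid.

Things in the scene. Friction and masses are not known exactly. Their poses are not given: they have to be found in the camera images.
- fixture: Grey spring-clamp fixture fixed to the bench, pinching the ring. Origin on the bench top; z up; the ring is knocked out along +y; -x is the latch side, +x the hinge side. Base plate x -92..+72, y -95..+95, top z 10 mm; two runners (x -24..-19, +19..+24, tops z 12) carry the ring. Latch guide block x -85..-65, y -66..-10, top z 34. All positions (mm) below are in this frame.
- clamp_mark (a point): At runner height (z 12 mm) between the jaws, at fixture x 0, y -45: under the jammed ring. Jaws: fixed at x -46..-26, sprung at x +26..+46 (pushes to -x with about 11 N), both y -60..-30. A lip on each (z 28.5 to 33.5) reaches in to x -20 and +20, so the ring cannot be lifted straight up. Driving the ring along +y takes about 9 to 17 N; it is clear of jaws and lips once its centre passes y -10.
- entry_mark (a point): At runner height (z 12 mm) at fixture x 0, y -60, the open entry between the jaws on their -y side, where the block comes in to knock the ring towards +y (open once the guard is up). Between the lips there is 40 mm for the block (37 mm after the ring has gone and the sprung jaw has closed by 3 mm). At the start the ring's near edge is at y -71, just outside the jaws.
- bay_mark (a point): At runner height (z 12 mm) in the open bay, at fixture x 0, y +20: a good place for the freed ring, with room for fingers on its two x sides. The bay runs from the jaws (y -30) to a stop 10 mm high at y +81 and has no side walls.
- latch_tab (a point): Centre of the upright thumb tab of the latch: steel, 10 mm (fixture x) by 14 mm (fixture y) by 22 mm high, top 60 mm above the bench, its foot 38 mm above the bench; on the front (-x) edge of the fixture, 25 mm in front of the closed guard. It slides along fixture +y.
- latch (a joint): Travel of the latch in m: 0 shut, 0.016 end of travel, towards fixture +y. It lets go of the guard at about 0.011, slides against about 1 N of friction and stays where it is left.
- guard (a joint): Angle (rad) of the hinged guard (clear panel, aluminium edges, 116 x 80 mm) over the jaws: 0 shut, 2.9 thrown back. Shut, its top is 40 mm above the bench and its end skirt bars the way to the ring from -y. Released, it springs open by itself in about 1 s, rising at the latch side and swinging over to +x, where it lies at x +60..+185, y -85..-5, at most 90 mm above the bench.
- ring_center (a point): Centre (half-way up, on the axis) of the die ring: hard steel ring, 52 mm outside diameter, 15 mm high, about 0.17 kg, bore about 24 mm, lying flat with its axis along z. At the start it sits in the jaws on the runners, centre at fixture x 0, y -45, z 19.5 mm.
- block_center (a point): Centre of the loose beech knocking block, 26 mm (its x) by 100 mm (its y) by 45 mm high (its z), 0.1 kg, standing on the bench on its 26 x 100 mm face, centre 22.5 mm above the bench.
- board_top (a point): Centre of the top face of the fixed plywood board, 100 x 100 mm, 10 mm thick (top 10 mm above the bench), where the ring is to be laid.
- matchbox: Matchbox 36 x 52 x 14 mm, a bystander; origin at its underside.
- kettle_lid: Stepped white kettle lid, 101 mm across and 53 mm high, a bystander; origin at its underside.
There are look-alikes about, which are no part of the job. There is more than one size of the part that bears block_center; the job needs the smaller.

How it is judged:
By the outcome, as a careful person would: the job done as asked, in the order asked, and still so for the second after the job is handed in, with the robot touching nothing.
It also fails if it takes over 64 s, if anything falls off the work surface, if the arm or the gripper's body presses on something with over 40 N, if the wrist force passes 120 N, or if a joint passes its speed limit or range.

## Robot

A 7-joint arm with a two-finger parallel gripper is mounted at the origin on a cart in front of the work surface, level with it; the furniture and walls round the work are solid. World frame = base frame: x ahead of the robot, y to its left, z up, the work surface at z = 0. Lengths are in m, angles in rad, forces in N, time in s.
With the tool pointing down it reaches from about 0.4 to 0.85 m from the base axis. Payload 10.4 kg.
Tool frame: the origin (TCP) lies on the centre line of the jaws, within the pads' length; the fingertips stand 11 mm ahead of it and the grasp point (between the pads) lies 8 mm behind it; z points along the fingers, y is the line along which they close (so a half turn about z gives the same grasp; the last joint's range is limited). The gripper opens to 87 mm and grips with 3 to 60 N. Pads are 19 mm wide; open, the fingers measure 117 mm over their backs; the gripper's body (75 mm by 190 mm) begins 51 mm behind the grasp point.
Start: joints at [1.225, 0.332, -0.065, 1.46, 0.022, 1.35, -0.088], TCP at [0.198, -0.593, 0.234] pointing down, gripper open.
Joint ranges: [-2.6, 2.6], [-0.5, 2.12], [-1.47, 1.34], [0.16, 2.42], [-1.27, 4.41], [0.06, 2.06], [-2.6, 2.6]. Speed limits (rad/s): [2.22, 2.22, 2.79, 2.79, 3.14, 3.14, 3.14].

## Interface

Orientations are given as a unit quaternion [x, y, z, w].
In Python, from bench import r gives the robot as it stands.
- The arm moves only by the shell command python3 -m pendant 'ROWS' [OPENING] [FORCE]. ROWS is JSON, a list of rows, each a list of 4 numbers: the shift along the tool's x, y, z in m, then the turn about the tool's z in rad. A call has 1 to 8 rows; each row shifts and turns the commanded pose from where the row before left it, along the tool's axes as they then stand; what a row does not reach is not made up. A row lasts 1/12 s, in which the tool goes at most 41.7 mm and 7.16 degrees, less where a joint would pass 70% of its speed; a pose out of reach is approached as far as the arm can. A call with a gripper value outside its range is refused whole. OPENING is the opening, from 0 (shut) to 1 (fully open), set as the call begins (- or left out, the last holds). The fingers move at their own pace and stop on an object; FORCE is the grip in N (left out, the last holds). Time passes only in rows, so rows that do not move let the fingers close. It gives the time, the measured TCP pose, the force, the opening and the grip force at its end, in the units of the state.
- r.read_state(): the state, without advancing time (a new reading comes with each control period).
- r.camera(name): name is "side" or "top"; returns a dict with "img" (480x640x3 uint8, red, green, blue), "camera_matrix" (3x3 intrinsics, pixels), "dist_coeffs" ([k1, k2, p1, p2, k3] as OpenCV has them; the pictures are not rectified), "xyz" and "attitude" of the camera in the world. Camera axes: x right, y down, z forward; pixel columns grow to the right and rows downward; lengths in m; the calibration is good to about 2 mm. A picture is of the moment at which its call begins. There is no depth.
- r.close_job(): hands the job in; it is judged then, once.
Trained networks look in the newest picture that a camera, given by its name, has taken for a name from the list of things; names that differ only in an ending like _2 or _b are one class to them, and where a whole thing is asked for, a point or a joint stands for the part that bears it (a point fixed in the world has none). Each returns a list of dicts, best first, with "score" (0 to 1); they miss things now and then, are a little off and sometimes report something else, mostly with a low value. They report only what shows in the picture. A call takes as long as a camera call. They do not tell look-alikes from the thing itself.
- r.outline_of(thing, camera): "mask" (480x640 bool, what is visible of it) and "bbox" ([centre column, centre row, width, height] in pixels, round what is visible of it).
The state is a dict: "time": time; "joint_positions": joint angles; "joint_vel": joint speeds; "joint_torque": joint torques, N m; "ee_pos": TCP position; "eef_rot": TCP orientation; "ft_force": force on the tool from outside, world axes, zero at the start; "torque": the same for the moment, N m; "width": finger opening in m; "grip_force": force on a finger pad.
Only numpy, scipy, OpenCV 4.12 (cv2) and the standard library are available. Lean on these libraries where they do the work, as an engineer would, in place of code of your own. Each camera call takes 0.05 s, during which the arm holds its last target. There are 200 camera calls.

## Working session

There is one attempt and no reset: what is moved stays moved. The work goes in short steps, Python scripts to look and compute and a shell command to move; the robot and the scene stay as the last step left them, time stands still between calls to the robot, and variables do not carry over. Pictures are saved under pics/ and viewed, at most 12 in all, crops included, and the job is handed in when it is done.

```bash
mkdir -p pics; ls
cat > h.py <<'E'
from bench import r
import numpy as np, cv2
from scipy.spatial.transform import Rotation as R
def look(n,save=None):
    c=r.camera(n)
    if save: cv2.imwrite('pics/'+save,c['img'][:,:,::-1])
    return c
def rot(c):
    a=np.array(c['attitude'],float)
    return R.from_quat(a).as_matrix() if a.size==4 else (a.reshape(3,3) if a.size==9 else R.from_euler('xyz',a).as_matrix())
def px2w(c,uv,z):
    K=np.array(c['camera_matrix']);d=np.array(c['dist_coeffs'])
    p=cv2.undistortPoints(np.array(uv,float).reshape(-1,1,2),K,d)[:,0]
    v=np.c_[p,np.ones(len(p))]@rot(c).T; o=np.array(c['xyz'])
    return o+v*((z-o[2])/v[:,2:3])
def w2px(c,P):
    M=rot(c); P=(np.array(P,float).reshape(-1,3)-np.array(c['xyz']))@M
    return cv2.projectPoints(P,np.zeros(3),np.zeros(3),np.array(c['camera_matrix']),np.array(c['dist_coeffs']))[0][:,0]
E
python3 - <<'E'
from h import *
for n in('top','side'):
    c=look(n,n+'0.png'); print(n,c['xyz'],c['attitude'],c['camera_matrix'])
    for t in['fixture','latch_tab','guard','ring_center','block_center','board_top','matchbox','kettle_lid']:
        print(t,[(round(o['score'],2),np.round(o['bbox']).tolist()) for o in r.outline_of(t,n)])
s=r.read_state();print(s)
E
```

```text
pics
top [0.37201375 0.07814183 0.91006691] [ 0.70614211 -0.70174001  0.07382763 -0.05893859] [[482.14655733   0.         316.90078498]
 [  0.         482.14655733 241.7539261 ]
 [  0.           0.           1.        ]]
fixture [(0.9, [310.0, 241.0, 110.0, 103.0])]
latch_tab [(0.68, [342.0, 261.0, 10.0, 20.0])]
guard [(0.67, [332.0, 222.0, 56.0, 65.0])]
ring_center []
block_center [(0.9, [198.0, 154.0, 42.0, 73.0]), (0.6, [459.0, 220.0, 59.0, 32.0])]
board_top []
matchbox [(0.86, [271.0, 329.0, 25.0, 31.0])]
kettle_lid [(0.92, [183.0, 267.0, 52.0, 53.0])]
side [0.13109787 1.12907827 0.53852402] [-0.14812585  0.82162193 -0.54177527  0.09734317] [[555.03247377   0.         323.48429783]
 [  0.         555.03247377 240.72839682]
 [  0.           0.           1.        ]]
fixture [(0.56, [318.0, 257.0, 68.0, 53.0])]
latch_tab [(0.22, [308.0, 238.0, 53.0, 14.0])]
guard [(0.74, [308.0, 237.0, 53.0, 20.0])]
ring_center [(0.44, [314.0, 248.0, 20.0, 5.0])]
block_center [(0.7, [338.0, 211.0, 26.0, 26.0])]
board_top [(0.94, [371.0, 228.0, 41.0, 18.0])]
matchbox []
kettle_lid [(0.52, [370.0, 232.0, 51.0, 22.0])]
{'time': 0.9, 'joint_positions': array([ 1.22540718,  0.33217267, -0.06471365,  1.46010969,  0.02155951,
        1.34993141, -0.08853858]), 'joint_vel': array([ 0.00054929,  0.00091374,  0.00165932,  0.00024205, -0.00085465,
        0.00067832,  0.00177782]), 'joint_torque': array([ 8.01447459e-04, -6.23041105e+01,  2.49343982e-02, -3.90125227e+01,
       -6.10378780e-02,  3.15121911e-02,  1.41546226e-05]), 'ee_pos': array([ 0.19829616, -0.5927139 ,  0.23358799]), 'eef_rot': array([9.87006639e-01, 1.60679469e-01, 3.52164540e-05, 2.93153013e-05]), 'ft_force': array([-0.27286407, -0.87458071,  0.05806416]), 'torque': array([-0.02715058, -0.02758506, -0.00060063]), 'grip_force': 0.0, 'width': 0.08716834460635102}
```

Run:
```python
import cv2
a=cv2.imread('pics/top0.png')[100:400,120:520]
cv2.imwrite('pics/top0c.png',cv2.resize(a,(800,600),interpolation=cv2.INTER_CUBIC))
a=cv2.imread('pics/side0.png')[180:320,240:440]
cv2.imwrite('pics/side0c.png',cv2.resize(a,(800,560),interpolation=cv2.INTER_CUBIC))
```

```text
(no output)
```

View pics/top0c.png

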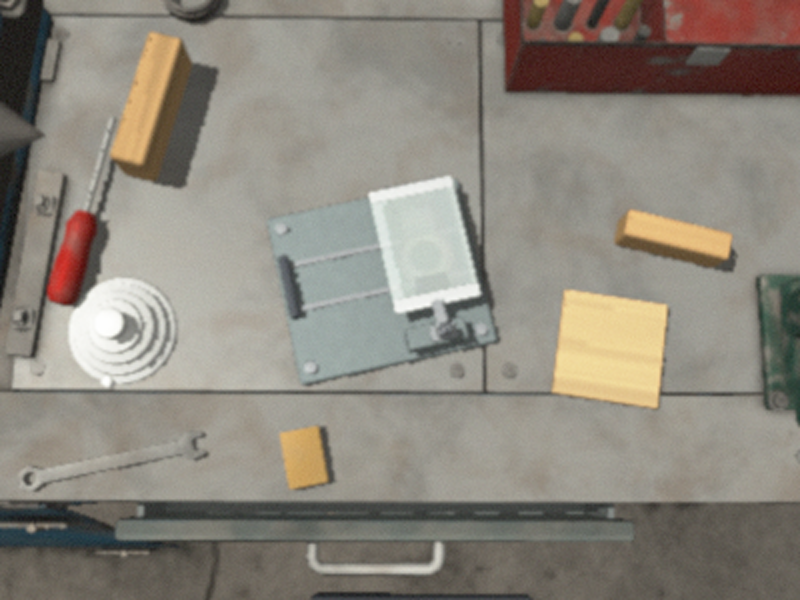

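View pics/side0c.png

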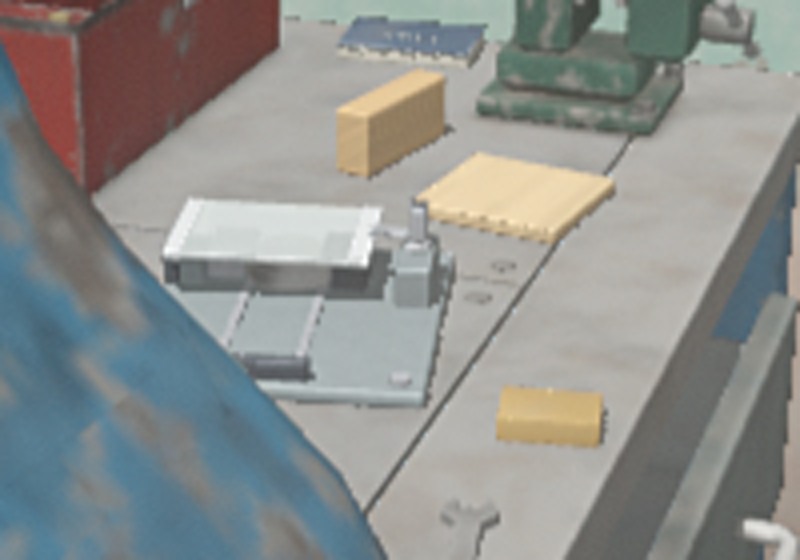

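The top crop (2x, offset 120,100) shows:
- **Fixture:** about (380,280), with the guard shut and the latch tab near (445,318).
- **Board:** (610,350).
- **Matchbox:** (305,458).
- **Kettle lid:** (122,328).

There are two beech blocks, one at native (198,154) and one at native (459,220). The right one looks about 104 mm long and the left one clearly longer, so I'll check both by fitting their sizes.

```bash
cat >> h.py <<'E'
from scipy.optimize import minimize, least_squares
def boxpts(x,y,a,L,z0=0):
    w,l,h=L; X=np.array([[i*w/2,j*l/2,k] for i in(-1,1) for j in(-1,1) for k in(z0,z0+h)])
    X[:,:2]=X[:,:2]@np.array([[np.cos(a),np.sin(a)],[-np.sin(a),np.cos(a)]]); return X+[x,y,0]
def sil(c,P,S=4):
    m=np.zeros((480*S,640*S),np.uint8)
    h=cv2.convexHull(np.round((w2px(c,P)+.5)*S).astype(np.int32)); cv2.fillConvexPoly(m,h,255)
    return cv2.resize(m,(640,480),interpolation=cv2.INTER_AREA)/255.
E
cat > m.py <<'E'
from h import *
c=look('top')
def fitbox(mask,x0,scale):
    f=lambda p:np.abs(sil(c,boxpts(p[0],p[1],p[2],(p[3],p[4],p[5])))-mask).sum()
    sim=np.array(x0)+np.vstack([np.zeros(6),np.diag([.01,.01,.15,.006,.015,.01])])
    o=minimize(f,x0,method='Nelder-Mead',options=dict(initial_simplex=sim,maxiter=300,xatol=1e-4,fatol=.1)); return o.x,o.fun
for o in r.outline_of('block_center','top'):
    m=o['mask'].astype(float); g=px2w(c,[o['bbox'][:2]],.03)[0]
    best=min((fitbox(m,[g[0],g[1],a,.03,.11,.05],1) for a in(-.3,.3)),key=lambda t:t[1])
    print('block',o['bbox'][:2],np.round(best[0],4),best[1])
    f=lambda p:np.abs(sil(c,boxpts(*p,(.026,.1,.045)))-m).sum()
    q=minimize(f,best[0][:3],method='Nelder-Mead',options=dict(initial_simplex=best[0][:3]+np.vstack([np.zeros(3),np.diag([.008,.008,.1])]))); print('  fixed',np.round(q.x,4),q.fun)
u=lambda L:np.array(L)/2+[120,100]-.25
def fit2(F,W):
    F=np.array(F);W=W[:,:2];f=lambda p:(W-np.c_[p[0]+np.cos(p[2])*F[:,0]-np.sin(p[2])*F[:,1],p[1]+np.sin(p[2])*F[:,0]+np.cos(p[2])*F[:,1]]).ravel()
    o=least_squares(f,[*W.mean(0),0]); return o.x,f(o.x)*1e3
W=px2w(c,u([(270,218),(302,383),(496,340)]),.01); p,e=fit2([(.072,.095),(-.092,.095),(-.092,-.095)],W); print('fix',np.round(p,4),np.round(e,1))
W=px2w(c,u([(565,290),(667,305),(657,408),(553,392)]),.01); b,e=fit2([(.05,.05),(.05,-.05),(-.05,-.05),(-.05,.05)],W); print('board',np.round(b,4),np.round(e,1))
F=lambda x,y,z:[p[0]+np.cos(p[2])*x-np.sin(p[2])*y,p[1]+np.sin(p[2])*x+np.cos(p[2])*y,z]
q=[F(x*.001,y*.001,.01) for x,y in[(72,95),(-92,95),(-92,-95),(72,-95)]]
im=cv2.resize(c['img'][:,:,::-1][150:320,230:400],None,fx=3.5,fy=3.5,interpolation=cv2.INTER_CUBIC)
D=lambda P:np.round((w2px(c,P)+.5-[230,150])*3.5).astype(np.int32)
cv2.polylines(im,[D(q)],True,(0,0,255),1)
lt=[F(x*.001,y*.001,.034) for x,y in[(-85,-66),(-65,-66),(-65,-10),(-85,-10)]];cv2.polylines(im,[D(lt)],True,(255,0,0),1)
cv2.imwrite('pics/fix.png',im)
d=w2px(c,boxpts(0,0,0,(.01,.01,.01)))[:0]
o=cv2.resize(c['img'][:,:,::-1][190:250,420:500],(800,600),interpolation=cv2.INTER_CUBIC); cv2.imwrite('pics/blk.png',o)
s=[x for x in r.outline_of('latch_tab','top')][:1]
if s: print('tab bbox c',s[0]['bbox'],px2w(c,[s[0]['bbox'][:2]],.06))
E
python3 m.py
```

```text
block [457.0, 218.6] [ 0.5867 -0.2018 -0.2258  0.0204  0.0963  0.0546] 47.494117647058815
  fixed [ 0.5878 -0.2039 -0.2009] 92.65490196078431
block [312.1, 240.1] [ 0.5436  0.0741 -1.3442  0.1797  0.1527  0.056 ] 209.7176470588235
  fixed [ 0.5625  0.0343 -0.3382] 7502.368627450981
fix [0.5587 0.073  0.2185] [-1.5 -2.2  0.6 -0.8  0.9  3. ]
board [ 0.4833 -0.145  -0.1438] [-1.1 -0.7 -0.5  0.9  0.7  0.7  0.9 -0.9]
tab bbox c [340.5, 261.4, 12.4, 19.9] [[0.49853816 0.01825979 0.06      ]]
```

View pics/fix.png

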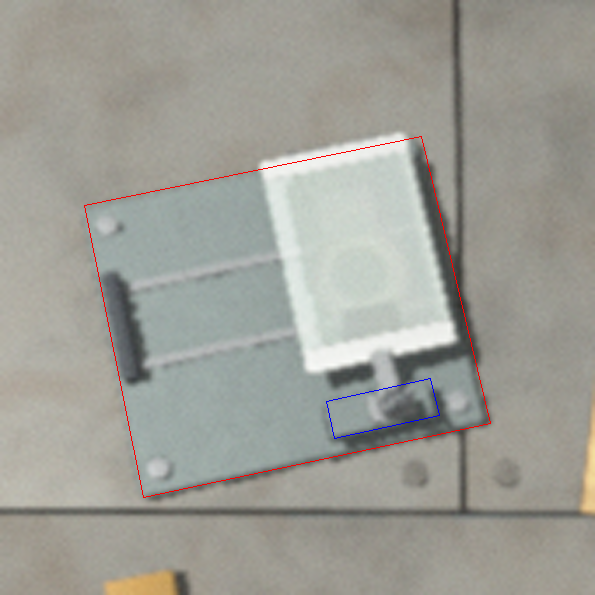

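View pics/blk.png

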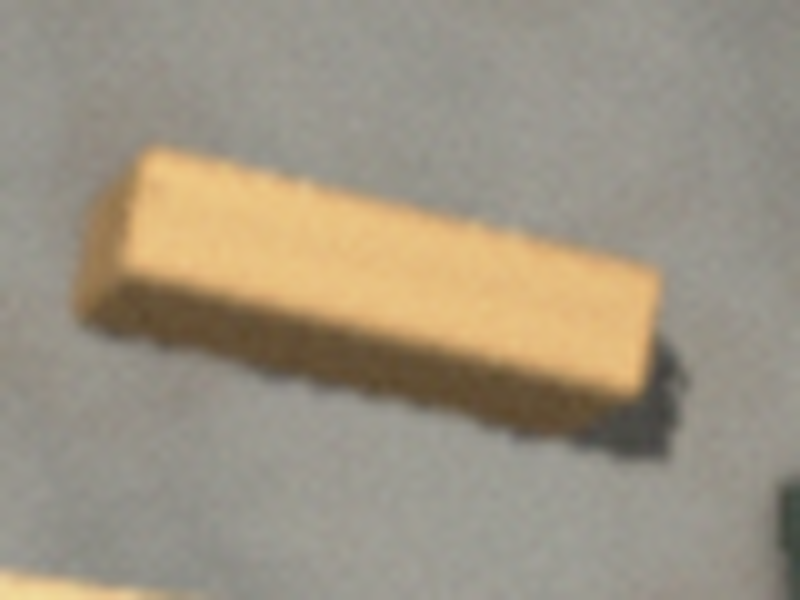

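The overlay fits the base plate: its corners land at (85,205), (143,497) and (490,423) in that crop. The enlarged block crop shows a top face with corners (150,148), (660,270), (640,393) and (125,275). I'll use those to confirm its size and work out the poses.

```bash
cat > n.py <<'E'
from h import *
c=look('top')
p=(.5587,.073,.2185)
def toF(w): d=w[:,:2]-p[:2]; return np.c_[d[:,0]*np.cos(p[2])+d[:,1]*np.sin(p[2]),-d[:,0]*np.sin(p[2])+d[:,1]*np.cos(p[2])]*1e3
W=px2w(c,np.array([(150,148),(660,270),(640,393),(125,275)])/10+[420,190]-.45,.045)
print('blk ctr',W.mean(0),'sides',np.linalg.norm(np.roll(W,-1,0)-W,axis=1)); d=W[0]-W[1]+W[3]-W[2]; print('yaw of y',np.arctan2(-d[0],d[1]))
W=px2w(c,np.array([(82,320),(560,435)])/10+[420,190]-.45,0); print('near bottom edge',W, np.linalg.norm(W[1]-W[0]))
# big block top corners from crop at 2x
W=px2w(c,np.array([(152,35),(188,42),(148,166),(113,158)])/2+[120,100]-.25,.045); print('big sides',np.linalg.norm(np.roll(W,-1,0)-W,axis=1))
print('tab cand', toF(px2w(c,np.array([(385,350),(400,405),(395,395)])/3.5+[230,150]-.5,.06)))
print('guard corners',toF(px2w(c,np.array([(262,163),(403,134),(458,340),(308,372)])/3.5+[230,150]-.5,.04)))
print('ring',toF(px2w(c,np.array([(358,272)])/3.5+[230,150]-.5,.027)))
im=cv2.resize(c['img'][:,:,::-1][240:285,320:380],(800,600),interpolation=cv2.INTER_CUBIC);cv2.imwrite('pics/tab.png',im)
E
python3 n.py
```

```text
blk ctr [ 0.5863915  -0.20386002  0.045     ] sides [0.0974917  0.02407938 0.09776174 0.02508707]
yaw of y -0.22729486169071292
near bottom edge [[ 0.58716005 -0.15667963  0.        ]
 [ 0.56509082 -0.2495395   0.        ]] 0.09544635462141256
big sides [0.03535728 0.12797783 0.03378408 0.12689153]
tab cand [[-49.21869992 -43.4147707 ]
 [-78.51780272 -44.6073933 ]
 [-72.97323231 -43.25779089]]
guard corners [[ 66.54265522  -3.58669133]
 [ 66.71114343 -81.03649725]
 [-48.94106931 -84.22008448]
 [-49.0708336   -3.56344776]]
ring [[  0.33266728 -42.07882255]]
```

View pics/tab.png

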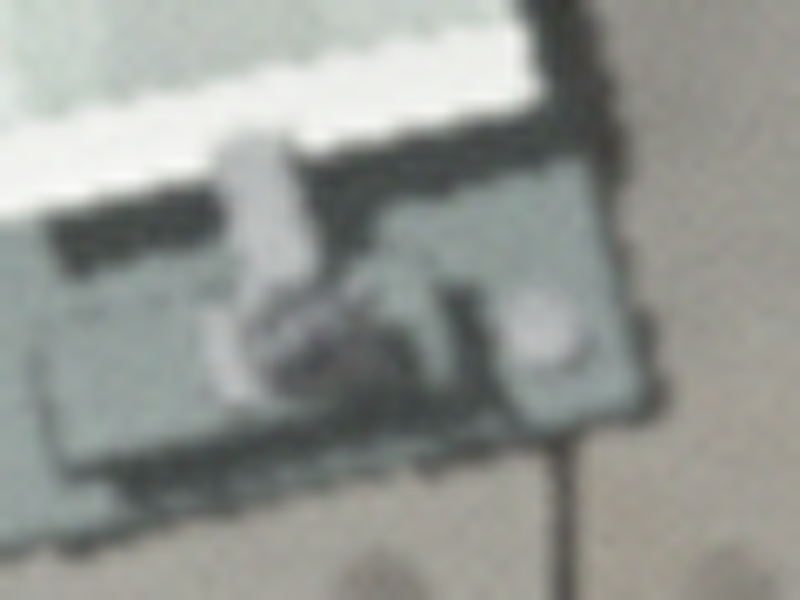

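The right block measures 98 x 25 mm at native (459,220), and the left one 127 x 34 mm at (198,154). The job needs the smaller one, so it is the right block. The tab crop shows the tab at about (325,350), with its arm reaching up into the guard. In the fixture frame it sits near (-75,-44). I'll go to the latch with the fingers closed.

```bash
python3 -m pendant '[[0,0,-0.035,0.104],[0.026,-0.031,-0.02,0],[0.026,-0.031,0,0],[0.026,-0.031,0,0],[0.026,-0.031,0,0],[0.026,-0.031,0,0],[0.026,-0.031,0,0],[0.026,-0.031,0,0]]' 0 20; python3 -m pendant '[[0.026,-0.031,0,0],[0.026,-0.031,0,0],[0.026,-0.031,0,0],[0.026,-0.031,0,0],[0.026,-0.031,0,0],[0.026,-0.031,0,0],[0.026,-0.031,0,0],[0.026,-0.031,0,0]]'
python3 - <<'E'
from h import *
s=r.read_state();print(s['ee_pos'],R.from_quat(s['eef_rot']).as_matrix()[:,0],s['joint_positions'],s['width'],s['time'])
E
```

```text
time: 1.77
ee_pos: [0.3279, -0.3423, 0.2872]
eef_rot: [0.994, 0.109, 0.0, 0.0]
ft_force: [1.0, 0.3, 0.5]
width: 0.0415
grip_force: 0.0
time: 2.43
ee_pos: [0.4771, -0.055, 0.2874]
eef_rot: [0.994, 0.109, 0.0, 0.0]
ft_force: [0.8, -0.7, 0.7]
width: 0.0008
grip_force: 0.0
[ 0.4771268  -0.05500346  0.28744469] [9.76210824e-01 2.16821794e-01 8.58051863e-04] [ 0.64043743  0.01833389 -0.62113921  1.71606025  0.01145947  1.40959421
 -1.33468919] 0.000758231072605066 2.4333
```

```bash
python3 -m pendant '[[0.031,-0.021,0,0],[0,0,0.038,0],[0,0,0.038,0],[0,0,0.038,0],[0,0,0.038,0],[0,0,0.038,0],[0,0,0.038,0],[0,0,0.003,0]]'
python3 - <<'E'
from h import *
p=(.5584,.0745,.2185);s=r.read_state();e=s['ee_pos'];d=e[:2]-p[:2];print(e,'F',d[0]*np.cos(p[2])+d[1]*np.sin(p[2]),-d[0]*np.sin(p[2])+d[1]*np.cos(p[2]))
a=look('side');b=look('top')
A=cv2.resize(a['img'][:,:,::-1][200:280,280:380],(500,400),interpolation=cv2.INTER_CUBIC)
B=cv2.resize(b['img'][:,:,::-1][220:300,300:360],(300,400),interpolation=cv2.INTER_CUBIC)
cv2.imwrite('pics/latch1.png',np.hstack([A,B]))
E
```

```text
time: 3.1
ee_pos: [0.4981, -0.0297, 0.0502]
eef_rot: [0.994, 0.109, -0.004, -0.001]
ft_force: [-0.4, -0.9, -0.8]
width: 0.0008
grip_force: 0.0
[ 0.4981131  -0.02969803  0.05024327] F -0.08144004588018705 -0.08865246768325093
```

View pics/latch1.png

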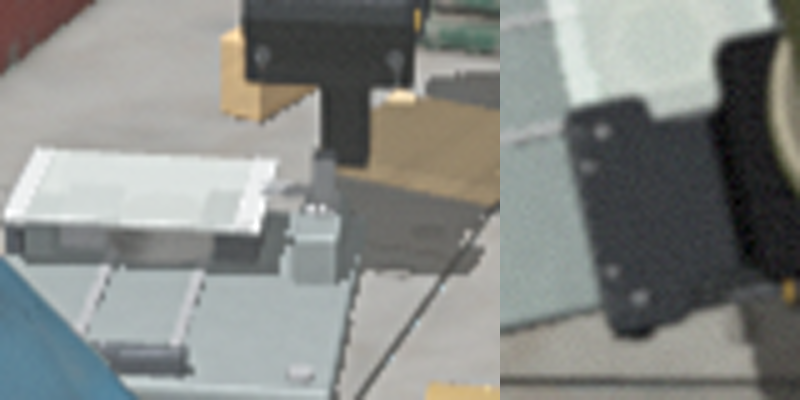

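The picture shows the closed fingers standing behind the tab, which is at (322,175) on the left half, and slightly to its -x side. I'll shift 4 mm towards +x and push.

```bash
python3 -m pendant '[[0.003,0,-0.001,0],[0,0,0,0],[0,-0.008,0,0],[0,-0.006,0,0],[0,0,0,0]]'; python3 -m pendant '[[0,-0.005,0,0],[0,-0.005,0,0],[0,-0.004,0,0],[0,0,0,0]]'
cat > st.py <<'E'
from h import *
p=(.5584,.0745,.2185);s=r.read_state();e=s['ee_pos'];d=e[:2]-p[:2];print('F',d[0]*np.cos(p[2])+d[1]*np.sin(p[2]),-d[0]*np.sin(p[2])+d[1]*np.cos(p[2]),e[2],s['ft_force'])
E
python3 st.py
```

```text
time: 3.62
ee_pos: [0.5024, -0.0135, 0.058]
eef_rot: [0.994, 0.11, 0.001, 0.0]
ft_force: [0.0, 0.5, 0.3]
width: 0.0008
grip_force: 0.0
time: 3.95
ee_pos: [0.4989, -0.0007, 0.057]
eef_rot: [0.994, 0.11, -0.0, -0.0]
ft_force: [-0.4, -0.8, 0.7]
width: 0.0001
grip_force: 0.0
F -0.074342411835535 -0.060495388761268254 0.05703430192849627 [-0.44389353 -0.81654918  0.68460903]
```

```bash
python3 -m pendant '[[0,-0.004,0,0],[0,-0.004,0,0],[0,-0.003,0,0],[0,0,0,0]]'; python3 st.py
python3 - <<'E'
from h import *
for n in('top','side'):
    look(n)
    print([(round(o['score'],2),np.round(o['bbox']).tolist()) for o in r.outline_of('guard',n)])
E
```

```text
time: 4.28
ee_pos: [0.4966, 0.0097, 0.057]
eef_rot: [0.994, 0.11, -0.0, -0.0]
ft_force: [-0.2, 0.1, 0.7]
width: 0.0004
grip_force: 0.0
F -0.07440197741218546 -0.04982789000147303 0.05696641236453279 [-0.23888157  0.09519987  0.66348106]
[]
[(0.69, [309.0, 231.0, 52.0, 24.0])]
```

```bash
python3 -m pendant '[[0,-0.003,0,0],[0,0,0,0],[0,0,0,0]]'; python3 st.py
python3 - <<'E'
from h import *
for n in('top','side'):
    look(n)
    print([(round(o['score'],2),np.round(o['bbox']).tolist()) for o in r.outline_of('guard',n)])
E
```

```text
time: 4.73
ee_pos: [0.4961, 0.0121, 0.057]
eef_rot: [0.994, 0.109, 0.0, -0.0]
ft_force: [0.2, 0.1, 0.2]
width: 0.0003
grip_force: 0.0
F -0.0743147058902646 -0.04736819090721358 0.05700406951351463 [0.17612286 0.11933655 0.15430992]
[(0.69, [450.0, 259.0, 11.0, 20.0]), (0.23, [272.0, 330.0, 26.0, 31.0])]
[(0.89, [295.0, 214.0, 21.0, 49.0])]
```

The latch is over and the guard is swinging up. I'll back off, rise, turn and move towards the block with the fingers opening.

```bash
python3 -m pendant '[[0,0.02,-0.03,0],[0,0.02,-0.035,0],[0,0.03,-0.025,0],[0,0.03,-0.025,0],[0,0.03,-0.02,0],[0,0,0,-0.124],[0,0,0,-0.124],[0,0,0,-0.124]]' 1; python3 -m pendant '[[0,0,0,-0.124],[0,0,0,-0.124],[0,0,0,-0.124],[0,0,0,-0.124],[0,0,0,-0.124],[0,0,0,-0.124],[0,0,0,-0.018],[0,0,0,0]]'
cat > go.py <<'E'
import sys
from h import *
x,y,a=map(float,sys.argv[1:4]); s=r.read_state();e=s['ee_pos'];M=R.from_quat(s['eef_rot']).as_matrix();t=np.arctan2(M[1,0],M[0,0])
d=np.array([x,y])-e[:2]; print('pos',e,'ang',t,'turn first',-(a-t))
for q,n in((t,'now'),(a,'after turn')): print(n,'tool dx,dy',d@[np.cos(q),np.sin(q)],d@[np.sin(q),-np.cos(q)])
print(s['width'],s['time'],s['joint_positions'])
E
python3 go.py .5816 -.2284 1.353
python3 - <<'E'
from h import *
for n in('top','side'):
    look(n,n+'2.png')
    for t in('guard','block_center'):print(n,t,[(round(o['score'],2),np.round(o['bbox']).tolist()) for o in r.outline_of(t,n)])
E
```

```text
time: 5.6
ee_pos: [0.5245, -0.1156, 0.1923]
eef_rot: [0.956, 0.293, 0.0, 0.0]
ft_force: [0.1, -0.2, -0.5]
width: 0.0458
grip_force: 0.0
time: 6.27
ee_pos: [0.5243, -0.115, 0.1919]
eef_rot: [0.781, 0.625, 0.0, -0.0]
ft_force: [-0.1, -1.2, 0.6]
width: 0.0862
grip_force: 0.0
pos [ 0.52428852 -0.11502232  0.19194276] ang 1.350400212969815 turn first -0.002599787030185041
now tool dx,dy -0.09810596011408192 0.08071136064417724
after turn tool dx,dy -0.09831546068266363 0.08045603356924758
0.0862462439926009 6.2667 [ 0.7749865   0.24183973 -0.73292339  1.72040204  0.16988005  1.24438283
 -0.21863163]
top guard [(0.83, [319.0, 162.0, 55.0, 65.0]), (0.61, [421.0, 274.0, 54.0, 60.0])]
top block_center [(0.91, [198.0, 154.0, 40.0, 74.0])]
side guard [(0.69, [271.0, 230.0, 31.0, 26.0])]
side block_center [(0.77, [335.0, 211.0, 28.0, 29.0])]
```

The guard lies thrown back at about (319,162) in the top view. I'll move over the block with a reduced opening so the fingers clear the board.

```bash
python3 -m pendant '[[-0.03,0.025,0,0],[-0.03,0.025,0,0],[-0.03,0.025,0,0],[-0.008,0.006,0.02,0],[0,0,0.03,0],[0,0,0.01,0],[0,0,0,0]]' 0.65; python3 go.py .5816 -.2284 1.353
python3 - <<'E'
from h import *
a=look('side');b=look('top')
A=cv2.resize(a['img'][:,:,::-1][170:270,290:410],(480,400),interpolation=cv2.INTER_CUBIC)
B=cv2.resize(b['img'][:,:,::-1][180:280,400:480],(320,400),interpolation=cv2.INTER_CUBIC)
cv2.imwrite('pics/blk2.png',np.hstack([A,B]))
E
```

```text
time: 7.15
ee_pos: [0.5805, -0.2273, 0.1291]
eef_rot: [0.78, 0.626, -0.001, -0.002]
ft_force: [-0.4, 0.5, 1.0]
width: 0.0578
grip_force: 0.0
pos [ 0.58048686 -0.22728153  0.12905604] ang 1.3527160463327534 turn first -0.00028395366724653925
now tool dx,dy -0.0008511477789878829 0.0013287649066161646
after turn tool dx,dy -0.0008515250523370661 0.0013285231665172525
0.05782198885315084 7.15 [ 0.78660358  0.48545942 -0.63847049  1.5590506   0.30127774  1.20302616
 -0.12512803]
```

View pics/blk2.png

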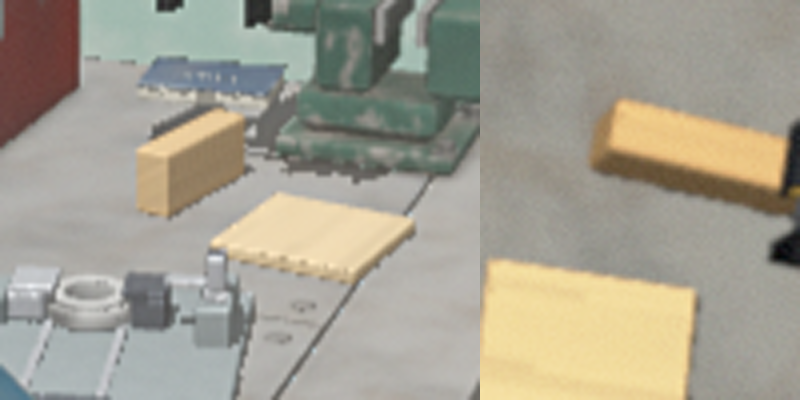

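The side half shows the ring free of the guard at (90,295), with the fingertips at (170,5) and (258,10) above the rear of the block at (190,160). In the top half the fingers straddle the block's right part. I'll descend and grip.

```bash
python3 -m pendant '[[0,0.001,0.035,0],[0,0,0.035,0],[0,0,0.027,0],[0,0,0.01,0],[0,0,0,0]]';  python3 -m pendant '[[0,0,0,0],[0,0,0,0],[0,0,0,0],[0,0,0,0],[0,0,0,0]]' 0 60; python3 go.py .5816 -.2284 1.353
```

```text
time: 7.67
ee_pos: [0.5826, -0.2278, 0.0244]
eef_rot: [0.78, 0.626, -0.0, -0.001]
ft_force: [-0.6, -0.1, -0.5]
width: 0.0563
grip_force: 0.0
time: 8.08
ee_pos: [0.5837, -0.2286, 0.0261]
eef_rot: [0.78, 0.626, 0.0, 0.001]
ft_force: [-1.3, 0.3, -0.1]
width: 0.0308
grip_force: 0.3
pos [ 0.58374754 -0.22862761  0.02613938] ang 1.3526196148166882 turn first -0.00038038518331173776
now tool dx,dy -0.00024262257007116595 -0.0021458966823403036
after turn tool dx,dy -0.00024180628523509074 -0.002145988817120878
0.030819173594180137 8.0833 [ 0.75368072  0.60047992 -0.59509205  1.63272667  0.38024542  1.02478686
 -0.17800181]
```

```bash
python3 -m pendant '[[0,0,0.002,0],[0,0,0,0],[0,0,0,0],[0,0,0,0],[0,0,0,0]]' 0 60; python3 -m pendant '[[0,0,-0.02,0],[0,0,-0.035,0],[0,0,-0.035,0],[0,0,0,0],[0,0,0,0]]'
python3 - <<'E'
from h import *
p=(.5584,.0745,.2185);c,s=np.cos(p[2]),np.sin(p[2])
F=lambda x,y:(p[0]+c*x-s*y,p[1]+s*x+c*y)
print(F(0,-.17),F(0,-.076))
E
```

```text
time: 8.5
ee_pos: [0.5841, -0.2287, 0.0246]
eef_rot: [0.78, 0.626, 0.0, 0.001]
ft_force: [-1.8, -0.1, 11.1]
width: 0.0258
grip_force: 59.9
time: 8.92
ee_pos: [0.5845, -0.2287, 0.1152]
eef_rot: [0.78, 0.626, 0.001, 0.002]
ft_force: [-0.8, 1.1, -2.0]
width: 0.0256
grip_force: 59.9
(np.float64(0.595250140431081), np.float64(-0.09145802827886819)) (np.float64(0.5748741804280127), np.float64(0.0003069991223883517))
```

```bash
python3 - <<'E'
from h import *
p=(.5584,.0745,.2185)
def toF(w): d=w[:,:2]-p[:2]; return np.c_[d[:,0]*np.cos(p[2])+d[:,1]*np.sin(p[2]),-d[:,0]*np.sin(p[2])+d[:,1]*np.cos(p[2])]*1e3
b=look('top')
for o in r.outline_of('ring_center','top'): print(o['score'],o['bbox'],toF(px2w(b,[o['bbox'][:2]],.0195)))
x0,y0=w2px(b,[.5584,.0745,.01])[0]-[65,65]; x0,y0=int(x0),int(y0)
im=cv2.resize(b['img'][:,:,::-1][y0:y0+130,x0:x0+130],None,fx=4.5,fy=4.5,interpolation=cv2.INTER_CUBIC)
c,s=np.cos(p[2]),np.sin(p[2])
F=lambda x,y,z:[p[0]+c*x*.001-s*y*.001,p[1]+s*x*.001+c*y*.001,z*.001]
D=lambda P:np.round((w2px(b,P)+.5-[x0,y0])*4.5).astype(np.int32)
t=np.linspace(0,6.28,60); cv2.polylines(im,[D([F(26*np.cos(a),-45+26*np.sin(a),27) for a in t])],True,(0,0,255),1)
for q in([(-92,-95),(72,-95),(72,95),(-92,95)],): cv2.polylines(im,[D([F(*v,10) for v in q])],True,(0,255,0),1)
for q in([(-20,-60),(-20,-30)],[(20,-60),(20,-30)]): cv2.polylines(im,[D([F(*v,33.5) for v in q])],False,(255,0,0),1)
cv2.imwrite('pics/jaw.png',im)
E
python3 go.py .5942 -.0866 1.789
```

```text
0.86 [331.0, 228.9, 28.4, 27.1] [[ -1.03504647 -42.18406077]]
0.58 [318.1, 161.3, 52.6, 66.3] [[135.38380243 -46.95770391]]
pos [ 0.5826099  -0.22839464  0.1121027 ] ang 1.3526730714779485 turn first -0.43632692852205146
now tool dx,dy 0.14094292907187597 -0.019368561625698392
after turn tool dx,dy 0.1359234081984944 0.04201044558813678
0.02558949517424146 9.0167 [ 0.78223128  0.5038281  -0.63313354  1.57230159  0.31552484  1.17078007
 -0.13393264]
```

View pics/jaw.png

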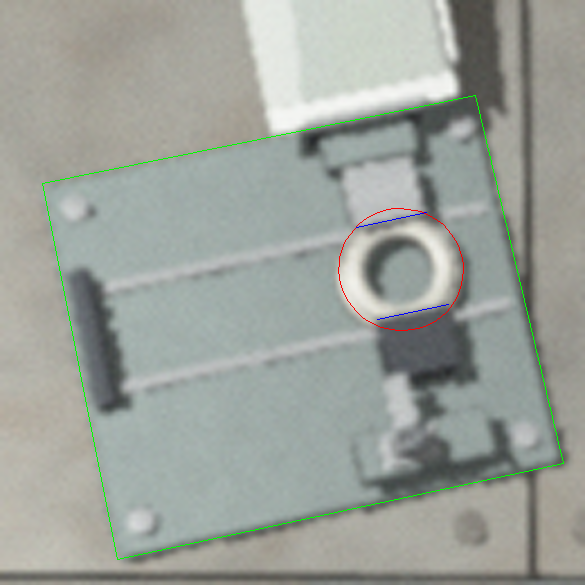

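The overlay fits well: the ring shows at (403,267), against the drawn circle at (401,269). I'll turn the block into line and go to the entry.

```bash
python3 -m pendant '[[0,0,0,-0.109],[0,0,0,-0.109],[0,0,0,-0.109],[0,0,0,-0.109],[0.034,0.011,0,0],[0.034,0.011,0,0],[0.034,0.01,0,0],[0.034,0.01,0,0]]'; python3 -m pendant '[[0,0,0.02,0],[0,0,0.02,0],[0,0,0.02,0],[0,0,0,0],[0,0,0,0]]';python3 go.py .5942 -.0866 1.789; python3 st.py
```

```text
time: 9.68
ee_pos: [0.5937, -0.085, 0.1112]
eef_rot: [0.626, 0.78, -0.0, -0.001]
ft_force: [1.7, 0.5, -0.4]
width: 0.0257
grip_force: 59.9
time: 10.1
ee_pos: [0.5934, -0.0863, 0.0513]
eef_rot: [0.626, 0.78, -0.001, -0.002]
ft_force: [-0.5, 0.9, -0.9]
width: 0.026
grip_force: 59.9
pos [ 0.59338128 -0.08630559  0.0512754 ] ang 1.789015945872136 turn first 1.5945872136047257e-05
now tool dx,dy -0.0004646695993012473 0.0007355650880478269
after turn tool dx,dy -0.0004646578700153301 0.0007355724975163262
0.025952495940939374 10.1 [ 0.63867886  0.55577312 -0.7295176   1.68487774  0.41240382  1.0650869
 -0.00290761]
F -0.0007075536632557833 -0.16456496761089126 0.05127540140129441 [-0.50988905  0.85410818 -0.86620387]
```

```bash
python3 -m pendant '[[0,0.001,0.013,0],[0,0,0,0],[0.012,0,0,0],[0.005,0,0,0],[0.005,0,0,0],[0,0,0,0]]'; python3 st.py; python3 -m pendant '[[0.005,0,0,0],[0.005,0,0,0],[0.005,0,0,0],[0.005,0,0,0],[0.005,0,0,0]]'; python3 st.py
```

```text
time: 10.6
ee_pos: [0.5916, -0.0653, 0.041]
eef_rot: [0.626, 0.78, -0.0, 0.002]
ft_force: [0.9, -4.6, -1.0]
width: 0.0255
grip_force: 59.9
F 0.0021174956915324186 -0.14363785993463263 0.040992200342290265 [ 0.86787688 -4.60737351 -0.9768168 ]
time: 11.02
ee_pos: [0.5861, -0.0434, 0.0409]
eef_rot: [0.627, 0.779, -0.001, 0.002]
ft_force: [0.1, -2.8, -0.2]
width: 0.0257
grip_force: 59.9
F 0.0015214943630242027 -0.1211358664553973 0.04092582402004693 [ 0.07459419 -2.77248903 -0.19238439]
```

```bash
python3 -m pendant '[[0.005,0,0.001,0],[0.005,0,0.001,0],[0.005,0,0,0]]'; python3 st.py
python3 - <<'E'
from h import *
p=(.5584,.0745,.2185)
def toF(w): d=w[:,:2]-p[:2]; return np.c_[d[:,0]*np.cos(p[2])+d[:,1]*np.sin(p[2]),-d[:,0]*np.sin(p[2])+d[:,1]*np.cos(p[2])]*1e3
b=look('top')
for o in r.outline_of('ring_center','top'): print(o['score'],o['bbox'],toF(px2w(b,[o['bbox'][:2]],.0195)))
a=look('side')
for o in r.outline_of('ring_center','side'): print(o['score'],o['bbox'],toF(px2w(a,[o['bbox'][:2]],.0195)))
A=cv2.resize(a['img'][:,:,::-1][190:290,260:380],(480,400),interpolation=cv2.INTER_CUBIC)
B=cv2.resize(b['img'][:,:,::-1][190:290,280:360],(320,400),interpolation=cv2.INTER_CUBIC)
cv2.imwrite('pics/push.png',np.hstack([A,B]))
E
```

```text
time: 11.27
ee_pos: [0.5823, -0.0249, 0.0382]
eef_rot: [0.626, 0.78, 0.0, 0.0]
ft_force: [0.3, -1.9, -0.0]
width: 0.0256
grip_force: 59.9
F 0.0018290470747745306 -0.10217818083548513 0.038237796998417 [ 0.2568228  -1.94020591 -0.04945541]
0.91 [310.0, 235.6, 31.8, 31.8] [[-5.40303183 -0.62101464]]
0.76 [312.9, 253.5, 20.5, 15.0] [[-8.84449202 -1.53227081]]
```

View pics/push.png

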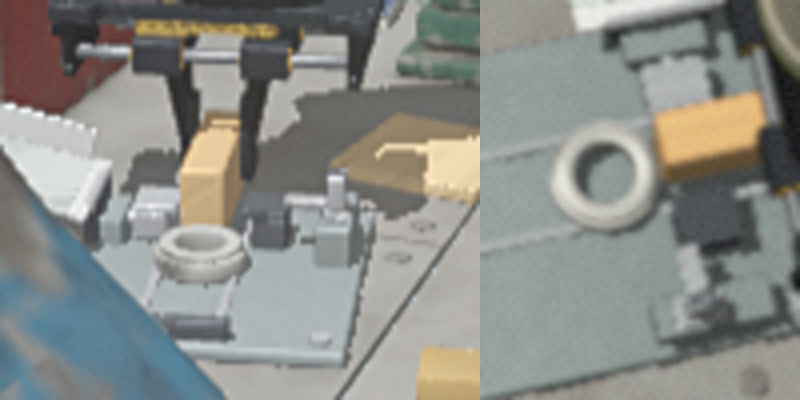

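The ring is out of the jaws at (202,252) in the left half and (605,175) in the right. Its centre is at about fixture (-6,-1). I'll push a further 22 mm with a slight -x shift.

```bash
python3 -m pendant '[[0,-0.003,0,0],[0.005,0,0,0],[0.005,0,0,0],[0.005,0,0,0],[0.005,0,0,0],[0.003,0,0,0],[0,0,0,0]]'; python3 st.py; python3 -m pendant '[[-0.04,0.002,0,0],[-0.04,0,0,0],[-0.03,0,-0.01,0],[0,0,-0.03,0],[0,0,-0.03,0],[0,0,0,0]]'
cat > ring.py <<'E'
from h import *
p=(.5584,.0745,.2185)
def toF(w): d=w[:,:2]-p[:2]; return np.c_[d[:,0]*np.cos(p[2])+d[:,1]*np.sin(p[2]),-d[:,0]*np.sin(p[2])+d[:,1]*np.cos(p[2])]*1e3
for n in('top','side'):
    b=look(n)
    for o in r.outline_of('ring_center',n): w=px2w(b,[o['bbox'][:2]],.0195);print(n,o['score'],o['bbox'],w,toF(w))
E
python3 ring.py; python3 st.py
```

```text
time: 12.05
ee_pos: [0.5743, -0.0027, 0.0381]
eef_rot: [0.625, 0.78, 0.0, -0.0]
ft_force: [-1.0, 0.1, 0.1]
width: 0.0254
grip_force: 59.9
F -0.0012322316195058462 -0.0787753131903585 0.03807883514497305 [-1.02548875  0.07827176  0.14295164]
time: 12.55
ee_pos: [0.6032, -0.1113, 0.1137]
eef_rot: [0.626, 0.78, 0.002, 0.003]
ft_force: [1.9, 0.7, -0.8]
width: 0.0256
grip_force: 59.9
top 0.76 [299.2, 238.1, 26.3, 28.9] [[0.54828472 0.093012   0.0195    ]] [[-5.86201788 20.26449501]]
side 0.7 [312.5, 257.2, 18.3, 12.4] [[0.54370353 0.08981359 0.0195    ]] [[-11.02758148  18.13517531]]
F 0.00011968244595932792 -0.18982914378362778 0.10713813533531123 [-0.07982554  0.8047473  -1.03777912]
```

```bash
python3 -m pendant '[[-0.02,0,0,0],[-0.02,0,0,0.109],[0,0,0,0.109],[0,0,0,0.109],[0,0,0,0.109],[0,0,0,0]]'; python3 go.py .583 -.2284 1.353
```

```text
time: 13.25
ee_pos: [0.6082, -0.1496, 0.1066]
eef_rot: [0.781, 0.624, -0.001, -0.001]
ft_force: [-0.7, -0.5, -1.1]
width: 0.0255
grip_force: 59.9
pos [ 0.60818486 -0.14962918  0.10663808] ang 1.3480920677736161 turn first -0.00490793222638386
now tool dx,dy -0.08238799781217783 -0.0071649415355973314
after turn tool dx,dy -0.08235184063512661 -0.007569208328131481
0.025475680370803746 13.25 [ 0.66013008  0.51561998 -0.64826619  1.57400176  0.32960707  1.16584306
 -0.27985609]
```

```bash
python3 -m pendant '[[-0.028,-0.003,0,0],[-0.028,-0.002,0,0],[-0.026,-0.002,0,0],[0,0,0.03,0],[0,0,0.03,0],[0,0,0.012,0],[0,0,0.004,0],[0,0,0,0]]'; python3 -m pendant '[[0,0,0.003,0],[0,0,0.002,0],[0,0,0,0]]'; python3 go.py .583 -.2284 1.353
```

```text
time: 13.92
ee_pos: [0.5839, -0.2276, 0.0311]
eef_rot: [0.779, 0.627, -0.0, -0.001]
ft_force: [-0.6, 0.3, -1.1]
width: 0.0259
grip_force: 59.9
time: 14.17
ee_pos: [0.5849, -0.2285, 0.0279]
eef_rot: [0.78, 0.626, 0.0, 0.001]
ft_force: [-0.5, 0.0, -0.9]
width: 0.0256
grip_force: 59.9
pos [ 0.58491343 -0.22852378  0.027862  ] ang 1.3534404536214732 turn first 0.00044045362147326905
now tool dx,dy -0.0002917581856737974 -0.0018951039110455619
after turn tool dx,dy -0.00029259286272704187 -0.0018949752212757418
0.02558854753787728 14.1667 [ 0.75198466  0.6000851  -0.59463253  1.6287279   0.37864595  1.02874814
 -0.17640337]
```

```bash
python3 -m pendant '[[0,0,0.0015,0],[0,0,0.0015,0],[0,0,0,0]]'; python3 -m pendant '[[0,0,0.001,0],[0,0,0,0]]'
```

```text
time: 14.42
ee_pos: [0.5847, -0.2287, 0.0246]
eef_rot: [0.78, 0.626, 0.0, 0.001]
ft_force: [-1.2, -0.3, 2.8]
width: 0.0257
grip_force: 59.9
time: 14.58
ee_pos: [0.5847, -0.2287, 0.0246]
eef_rot: [0.78, 0.626, 0.0, 0.001]
ft_force: [-6.5, 1.4, 12.2]
width: 0.0255
grip_force: 59.9
```

```bash
python3 -m pendant '[[0,0,0,0],[0,0,0,0],[0,0,0,0],[0,0,0,0],[0,0,-0.02,0],[0,0,-0.035,0],[0,0,-0.04,0],[0,0,-0.04,0]]' 0.6; python3 -m pendant '[[0.035,0,-0.03,0],[0.035,0,0,-0.123],[0,0,0,-0.123],[0,0,0,-0.123],[0,0,0,-0.123],[0,0,0,-0.123],[0,0,0,-0.122],[0,0,0,0]]' 1; python3 ring.py; python3 go.py .5483 .0925 2.09
python3 - <<'E'
from h import *
c=look('top')
for o in r.outline_of('block_center','top'):
    g=px2w(c,[o['bbox'][:2]],.022); print(o['score'],np.round(o['bbox']),g)
E
```

```text
time: 15.25
ee_pos: [0.5837, -0.2282, 0.159]
eef_rot: [0.78, 0.626, -0.0, -0.001]
ft_force: [0.6, 0.1, 0.2]
width: 0.0518
grip_force: 0.0
time: 15.92
ee_pos: [0.5986, -0.1635, 0.1849]
eef_rot: [0.499, 0.866, 0.0, -0.0]
ft_force: [0.7, -0.4, 0.6]
width: 0.0862
grip_force: 0.0
top 0.71 [298.6, 237.9, 28.0, 31.6] [[0.54865882 0.09414483 0.0195    ]] [[-5.25124372 21.28930126]]
side 0.65 [309.8, 256.2, 20.6, 13.1] [[0.55127474 0.08699549 0.0195    ]] [[-4.24726017 13.74290294]]
pos [ 0.59868953 -0.16346336  0.185073  ] ang 2.0860148699281704 turn first -0.003985130071829435
now tool dx,dy 0.24756367980786334 0.08227133870986882
after turn tool dx,dy 0.24723385288054034 0.08325725627816218
0.08706651992934637 16.1167 [ 0.79561717  0.46899552 -0.80251819  1.50485649  0.34275997  1.31336518
  0.47478892]
0.79 [454. 217.  54.  31.] [[ 0.5921475  -0.20168667  0.022     ]]
0.56 [198. 152.  38.  69.] [[0.71592983 0.29060834 0.022     ]]
```

```bash
python3 -m pendant '[[0.035,0.012,0,0],[0.035,0.012,0,0],[0.035,0.012,0,0],[0.035,0.012,0,0],[0.035,0.012,0,0],[0.035,0.012,0,0],[0.037,0.011,0,0],[0,0,0.03,0]]'; python3 -m pendant '[[0,0,0.03,0],[0,0,0.03,0],[0,0,0,0],[0,0,0,0]]'; python3 go.py .5485 .0925 2.09; python3 ring.py
python3 - <<'E'
from h import *
a=look('side')
A=cv2.resize(a['img'][:,:,::-1][190:290,260:380],(720,600),interpolation=cv2.INTER_CUBIC)
cv2.imwrite('pics/ring1.png',A)
E
```

```text
time: 16.88
ee_pos: [0.5487, 0.1023, 0.1605]
eef_rot: [0.498, 0.867, 0.004, 0.003]
ft_force: [0.3, 0.6, -0.1]
width: 0.0875
grip_force: 0.0
time: 17.22
ee_pos: [0.5475, 0.0922, 0.0947]
eef_rot: [0.502, 0.865, -0.001, -0.001]
ft_force: [-0.4, -0.2, 0.2]
width: 0.0869
grip_force: 0.0
pos [0.54752197 0.09222464 0.09473189] ang 2.089221299062839 turn first -0.0007787009371607034
now tool dx,dy -0.00024544932985132194 0.000985962196780247
after turn tool dx,dy -0.00024621702504318374 0.0009857707662449106
0.0868960543580207 17.2167 [ 0.47666337  0.44755008 -0.88049529  1.76848702  0.38089085  1.10916685
 -0.0113923 ]
top 0.34 [284.4, 250.6, 60.5, 84.1] [[0.52420368 0.1204318  0.0195    ]] [[-23.42682791  52.2522962 ]]
side 0.71 [311.1, 257.0, 22.0, 10.8] [[0.54700247 0.08992007 0.0195    ]] [[-7.78399631 17.52402658]]
```

View pics/ring1.png

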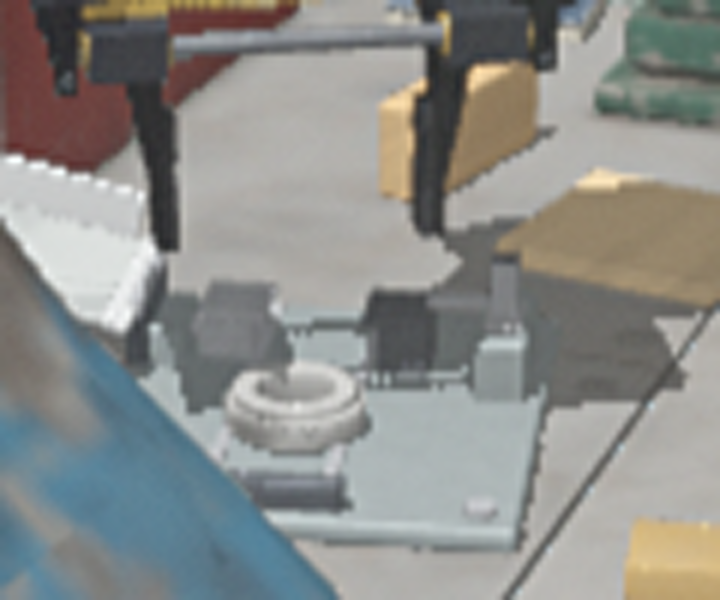

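The fingers straddle the ring symmetrically: tips at (168,245) and (428,230), ring at (297,405). The block stands back in its place behind. I'll descend and grip.

```bash
python3 -m pendant '[[0,0.001,0.03,0],[0,0,0.025,0],[0,0,0.01,0],[0,0,0.005,0],[0,0,0,0],[0,0,0,0]]'; python3 -m pendant '[[0,0,0,0],[0,0,0,0],[0,0,0,0],[0,0,0,0],[0,0,0,0],[0,0,0,0]]' 0 40; python3 st.py
```

```text
time: 17.97
ee_pos: [0.5499, 0.093, 0.0264]
eef_rot: [0.502, 0.865, 0.0, 0.001]
ft_force: [0.4, 0.5, 0.5]
width: 0.0869
grip_force: 0.0
time: 18.47
ee_pos: [0.5492, 0.0927, 0.0253]
eef_rot: [0.502, 0.865, 0.0, 0.0]
ft_force: [-0.3, -0.0, -0.0]
width: 0.055
grip_force: 0.9
F -0.005041145142779869 0.019731822051493854 0.025253431237966646 [-0.30422509 -0.00748385 -0.02916587]
```

```bash
python3 -m pendant '[[0,0,0,0],[0,0,0,0],[0,0,0,0],[0,0,0,0]]' 0 40; python3 -m pendant '[[0,0,-0.01,0],[0,0,-0.025,0],[0,0,-0.035,0],[0,0,-0.04,0],[0,0,-0.035,0],[0,0,0,0]]';  python3 go.py .4833 -.145 1.59
```

```text
time: 18.8
ee_pos: [0.5492, 0.0927, 0.0252]
eef_rot: [0.502, 0.865, 0.0, 0.0]
ft_force: [0.2, -0.5, 1.6]
width: 0.05
grip_force: 40.0
time: 19.3
ee_pos: [0.5519, 0.0942, 0.1775]
eef_rot: [0.502, 0.865, 0.003, 0.004]
ft_force: [0.4, 0.9, -0.7]
width: 0.0501
grip_force: 40.0
pos [0.55188076 0.09421373 0.17751642] ang 2.0903841156317147 turn first 0.5003841156317146
now tool dx,dy -0.17359135567329806 -0.17830470736127296
after turn tool dx,dy -0.2378526970624359 -0.07316161515308252
0.05010979872506754 19.3 [ 0.51904416  0.35908979 -0.92798496  1.68131726  0.30426132  1.24421743
  0.04478595]
```

```bash
python3 -m pendant '[[-0.033,-0.01,0,0.125],[-0.033,-0.01,0,0.125],[-0.033,-0.01,0,0.125],[-0.033,-0.01,0,0.125],[-0.03,-0.01,0,0],[-0.03,-0.01,0,0],[0,0,0,0]]'; python3 go.py .4833 -.145 1.59
python3 - <<'E'
from h import *
s=r.read_state()
for n in('top','side'):
    b=look(n)
    for o in r.outline_of('ring_center',n): print(n,o['score'],o['bbox'],px2w(b,[o['bbox'][:2]],s['ee_pos'][2]-.0133+.0075)-s['ee_pos'])
a=look('side'); u=w2px(a,s['ee_pos'])[0].astype(int)
cv2.imwrite('pics/ring2.png',cv2.resize(a['img'][:,:,::-1][u[1]-60:u[1]+60,u[0]-75:u[0]+75],(750,600),interpolation=cv2.INTER_CUBIC))
E
```

```text
time: 19.88
ee_pos: [0.5332, -0.1116, 0.1698]
eef_rot: [0.703, 0.711, -0.002, 0.0]
ft_force: [0.5, -0.4, -1.6]
width: 0.05
grip_force: 40.0
pos [ 0.53324522 -0.11156819  0.1697617 ] ang 1.581483739963603 turn first -0.00851626003639705
now tool dx,dy -0.03289612177127766 -0.05029965737097831
after turn tool dx,dy -0.03246656907120678 -0.05057798188908984
0.049994056057538344 19.8833 [ 0.77618478  0.29088358 -0.76189323  1.72519237  0.21633904  1.21286218
 -0.0308552 ]
top 0.5 [416.8, 228.9, 13.5, 23.3] [[ 0.00297068  0.01522711 -0.0058    ]]
side 0.66 [347.1, 172.4, 14.7, 9.6] [[-0.00535787  0.01170584 -0.0058    ]]
side 0.35 [303.2, 247.6, 101.4, 69.4] [[-0.07600328  0.46075514 -0.0058    ]]
```

View pics/ring2.png

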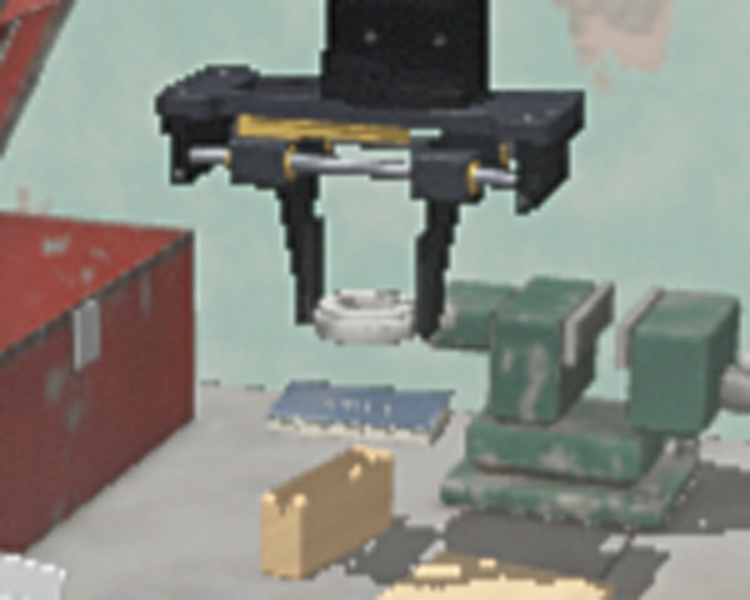

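The ring is held level between the tips at (365,318), centred on the TCP as far as the visible edges tell. The block stands at (325,510). I'll go over the board.

```bash
python3 -m pendant '[[-0.016,-0.025,0,0],[-0.016,-0.025,0,0],[0,0,0.03,0],[0,0,0.03,0],[0,0,0.03,0],[0,0,0,0],[0,0,0,0]]'; python3 go.py .4833 -.145 1.59
```

```text
time: 20.72
ee_pos: [0.4856, -0.1356, 0.0798]
eef_rot: [0.7, 0.715, -0.0, -0.001]
ft_force: [0.5, 0.9, -1.0]
width: 0.0503
grip_force: 40.0
pos [ 0.48556173 -0.13561831  0.07976448] ang 1.5919833970261437 turn first 0.001983397026143585
now tool dx,dy -0.009331668890992783 -0.0024599788083692945
after turn tool dx,dy -0.009336529647695681 -0.0024414655775677036
0.05030256307507597 20.7167 [ 0.84001792  0.30660115 -0.73872967  1.91471616  0.240213    1.01260965
  0.01667483]
```

```bash
python3 -m pendant '[[-0.009,-0.0025,0.02,0],[0,0,0.02,0],[0,0,0.01,0],[0,0,0,0],[0,0,0,0]]'; python3 go.py .4833 -.145 1.59
python3 - <<'E'
from h import *
s=r.read_state()
b=look('top')
for o in r.outline_of('board_top','side')+r.outline_of('board_top','top'): print(o['score'],o['bbox'])
a=look('side')
for o in r.outline_of('board_top','side')[:1]:
    m=o['mask']; print(o['bbox'],px2w(a,[o['bbox'][:2]],.01))
E
```

```text
time: 21.13
ee_pos: [0.4846, -0.1456, 0.0314]
eef_rot: [0.7, 0.714, 0.0, 0.0]
ft_force: [1.2, -0.2, -1.9]
width: 0.0504
grip_force: 40.0
pos [ 0.48457472 -0.14559936  0.03141169] ang 1.5908008980593196 turn first 0.0008008980593194881
now tool dx,dy 0.0006247386884680039 -0.0012624749977635486
after turn tool dx,dy 0.0006237273744349865 -0.001262974944813725
0.05043609538251488 21.1333 [ 0.82041503  0.38141161 -0.70369166  1.94746921  0.30737463  0.9196438
 -0.01657129]
0.97 [371.4, 229.4, 48.0, 17.6]
0.88 [410.7, 271.4, 32.0, 61.5]
[368.3, 231.1, 46.8, 15.5] [[ 0.47671659 -0.12363215  0.01      ]]
```

```bash
python3 -m pendant '[[0,0,0.003,0],[0,0,0.002,0],[0,0,0,0]]'; python3 -m pendant '[[0,0,0.001,0],[0,0,0.001,0],[0,0,0,0]]'; python3 -m pendant '[[0,0,0.001,0],[0,0,0,0],[0,0,0,0]]'
```

```text
time: 21.63
ee_pos: [0.4834, -0.1462, 0.0248]
eef_rot: [0.7, 0.714, -0.0, -0.0]
ft_force: [0.4, 0.1, -1.8]
width: 0.0501
grip_force: 40.0
time: 21.88
ee_pos: [0.4837, -0.1462, 0.0232]
eef_rot: [0.7, 0.714, -0.0, -0.0]
ft_force: [-2.0, 1.2, 1.8]
width: 0.0502
grip_force: 40.0
time: 22.13
ee_pos: [0.4837, -0.1462, 0.0231]
eef_rot: [0.7, 0.714, -0.0, 0.0]
ft_force: [-7.6, 1.7, 16.5]
width: 0.0503
grip_force: 40.0
```

```bash
python3 -m pendant '[[0,0,-0.001,0],[0,0,0,0],[0,0,0,0],[0,0,0,0],[0,0,0,0],[0,0,0,0]]' 0.8; python3 -m pendant '[[0,0,-0.01,0],[0,0,-0.03,0],[0,0,-0.04,0],[0,0,-0.04,0],[0,0,-0.04,0],[0.03,0.02,-0.02,0],[0.035,0.02,0,0],[0.035,0.02,0,0]]'; python3 -m pendant '[[0.035,0.02,0,0],[0.035,0.02,0,0],[0,0,0,0],[0,0,0,0]]'
python3 - <<'E'
from h import *
c=look('top')
for t in('ring_center','matchbox','kettle_lid','board_top'):
    for o in r.outline_of(t,'top'): print(t,o['score'],np.round(o['bbox'],1),px2w(c,[o['bbox'][:2]],.0175))
a=look('side')
for o in r.outline_of('ring_center','side'): print(o['score'],px2w(a,[o['bbox'][:2]],.0175))
A=cv2.resize(a['img'][:,:,::-1][190:270,290:410],(480,320),interpolation=cv2.INTER_CUBIC)
B=cv2.resize(c['img'][:,:,::-1][190:320,380:500],(295,320),interpolation=cv2.INTER_CUBIC)
cv2.imwrite('pics/end.png',np.hstack([A,B]))
E
```

```text
time: 22.63
ee_pos: [0.4837, -0.1462, 0.023]
eef_rot: [0.7, 0.714, 0.0, 0.0]
ft_force: [0.2, -0.4, 1.0]
width: 0.0687
grip_force: 0.0
time: 23.3
ee_pos: [0.5431, -0.0447, 0.2059]
eef_rot: [0.701, 0.713, 0.001, 0.002]
ft_force: [0.2, -0.6, -1.5]
width: 0.0696
grip_force: 0.0
time: 23.63
ee_pos: [0.5806, 0.0292, 0.2036]
eef_rot: [0.698, 0.716, 0.001, -0.001]
ft_force: [0.1, -1.1, 0.1]
width: 0.0697
grip_force: 0.0
matchbox 0.78 [270.6 326.6  23.8  27.4] [[0.38393088 0.14330909 0.0175    ]]
kettle_lid 0.77 [181.2 264.8  52.7  50.3] [[0.49622555 0.31179856 0.0175    ]]
0.77 [[ 0.48011314 -0.14816603  0.0175    ]]
```

View pics/end.png

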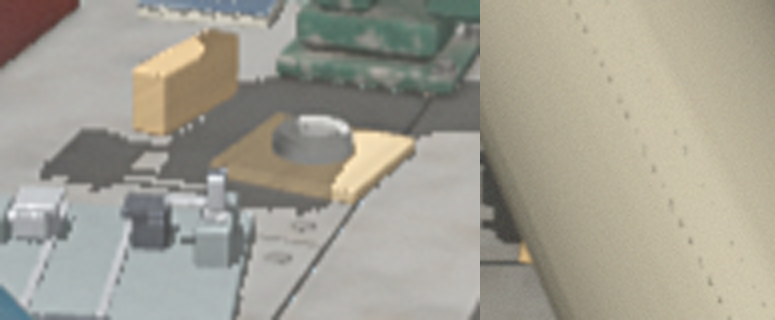

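The ring lies flat mid-board at (315,140). The block rests on a face on bare bench at (185,85), and the matchbox and lid haven't moved. Handing in.

```bash
python3 -c "
from bench import r
print(r.close_job())"
```

```text
the job is handed in; nothing more can be done
None
```

I handed the job in at about 24 s: the latch is slid, the guard is open, and the ring was knocked out with the smaller block and set flat within about 4 mm of the board's centre. The block rests on its 26 x 100 mm face on bare bench, because the wrist could not tip it onto its side. The matchbox and kettle lid were not disturbed.

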